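# Fit the valve knob on its D-stem and shut the valve

### The job

Push the loose pointer knob onto the bare D-shaped stem of the valve that has lost its knob: feel for the flat without forcing it, until the knob sits fully home on the flange. Then turn the stem with the knob clockwise until the knob's pointer lines up with the raised rib on the valve, and let go. Leave the other valve's knob as it is set and do not knock over the two cans.

Things in the scene. Friction and masses are not known exactly. Their poses are not given: they have to be found in the camera images.
- knob_mid (a point): Centre (half-way up, on the axis) of the loose black plastic knob, 56 mm high, about 70 g. z axis up, x axis along the grip bar towards the pointer. From the underside up: round skirt 42 mm across and 24 mm high, on top of it the grip bar.
- knob_bar (a point): Centre of the knob's grip bar: 14 mm thick (along y), 42 mm long (along x), from 24 to 56 mm above the underside. Take it across its thickness, with the finger tips above the skirt.
- knob_foot (a point): Centre of the knob's underside. In it is a blind D-shaped bore 20 mm deep: round part 22.5 mm across, flat 6.25 mm from the axis on the pointer's side (+x). The flat starts 3 mm above the underside, so the first 3 mm of the bore are fully round and centre the knob on the stem at any turn.
- knob_pointer (a point): Tip of the knob's pointer nose, 32 mm from the knob's axis along its x axis, 14 to 24 mm above the underside; the tip is 9 mm below knob_mid.
- seat (a point): On the valve without a knob: where the stem's axis meets the flat top of the valve's round flange (68 mm across, 75 mm above the table). The knob is home when its underside rests on the flange, with knob_mid 28 mm above this point. z axis up; the -x axis of this frame points to the index rib, the +x axis to the outlet stub.
- block (a point): Middle of the underside of that valve, on the table: a steel block 64 mm square on a 90 mm square foot, an outlet stub out to 66 mm on its +x side. Fixed. A knob going down its stem may bind part way if it is turned to the edge of its play: eased a little and turned a few degrees it slides on down with under 10 N.
- stem_top (a point): Top of the bare steel stem, on its axis (axes fixed to the valve, they do not turn with the stem). The stem stands 17 mm above the flange, 20 mm across, with one flat 5 mm from its axis over its whole height and 1 mm of lead-in at the top. At the start the flat faces 0.35 to 1.5 rad (20 to 86 degrees) counter-clockwise, seen from above, of the direction to the rib; this is not measured.
- fitted_knob (a joint): Angle of the knob on the other valve from that valve's rib (rad, counter-clockwise from above positive). Both stems turn from -0.35 to 1.9 rad by this measure, stay where they are left and take 0.12 N m to turn, much more than a lightly pressed knob rubbing on a stem's end. Knob and stem have about 0.14 rad of play either way when engaged.
- mark (a point): The inner end of the raised index rib (13 mm long, 5 mm wide, level with the flange top) on the valve without a knob: on the flange's rim, 34 mm from the stem's axis, towards the -x axis of seat.
- other_top (a point): Top of the knob fitted to the other valve, on its axis, 131 mm above the table. That valve is the same in size; its knob is not to be turned.
- can_a_mid (a point): Middle of an upright plain aluminium can, 66 mm across, 119 mm high, standing between the two valves.
- can_b_mid (a point): Middle of a second such can, standing on the left side.
- fitted_pointer (a point): Tip of the pointer of the other valve's knob, 32 mm from its axis.
Things that resemble listed ones, but are neither listed nor needed, are in the scene too. What is shaped like the part that bears knob_mid but purple or red is not meant.

How it is judged:
On the way:
1. the knob is fully home on the bare stem (horizontal distance between knob_mid and seat below 0.004 m and z of knob_mid in the frame of seat below 0.0305 m and angle between knob_mid's own z axis and vertical below 0.08 rad), for 0.1 s.
At the end, for the whole second after the job is handed in: The knob is fully home on the stem (underside within 2.5 mm of the flange, within 4 mm of the axis, tilted less than 0.08 rad), its pointer tip is within 6 mm sideways (about 11 degrees) of the line to the index rib and on the rib's side; it is at rest and let go (all of step 1 and x of knob_pointer in the frame of seat below -0.025 m and y of knob_pointer in the frame of seat between -0.006 and 0.006 m and linear speed of knob below 0.01 m/s and angular speed of knob below 0.1 rad/s and contact force between the fingers and knob below 0.1 N); the robot touches nothing.
It fails at once if the knob is rammed against the end of the stem (over 60 N) while it is not yet on the flat (contact force between knob and valve above 60 N and z of knob_mid in the frame of seat above 0.038 m).
It fails at once if the other valve's knob is turned by more than 0.12 rad (distance of fitted_pointer from where it was at the start of the episode above 0.004 m).
It fails at once if a can is knocked over (angle between any of can_a_mid, can_b_mid's own z axis and vertical above 0.5 rad).
It also fails if it takes over 48 s, if anything falls off the work surface, if the arm or the gripper's body presses on something with over 40 N, if the wrist force passes 120 N, or if a joint passes its speed limit or range.

### The arm

A 6-joint arm with a two-finger parallel gripper is mounted at the origin on the work surface. World frame = base frame: x ahead of the robot, y to its left, z up, the work surface at z = 0. Lengths are in m, angles in rad, forces in N, time in s.
With the tool pointing down it reaches from about 0.25 to 0.8 m from the base axis. Payload 3.9 kg.
Tool frame: the origin (TCP) lies at the very end of the fingers, on their centre line; the grasp point (between the pads) lies 19 mm behind it; z points along the fingers, y is the direction in which the jaws open and shut (so a half turn about z gives the same grasp; the last joint's range is limited). The gripper opens to 85 mm and grips with 20 to 120 N. Pads are 22 mm wide; open, the fingers measure 114 mm over their backs; the gripper's body (76 mm by 85 mm) begins 54 mm behind the grasp point. The pads swing forward as they close: fully open they stand 13 mm farther back than shut.
Start: joints at [1.307, 0.26, -0.138, 1.173, 0, 1.571], TCP at [0.137, 0.507, 0.231] pointing down, gripper open.
Joint ranges: [-2.78, 2.78], [-0.83, 1.72], [-1.28, 1.37], [-1.9, 2.12], [-1.57, 1.48], [-3.14, 3.14]. Speed limits (rad/s): [2.57, 2.57, 3.14, 3.14, 3.14, 3.14].

### API

Orientations are given as [roll, pitch, yaw] about the fixed x, y, z axes, in that order (R = Rz(yaw) Ry(pitch) Rx(roll)).
In Python, from station import observe, imaging, workorder gives the robot as it stands.
- The arm moves only by the shell command python3 -m handwheel 'ROWS' [FORCE]. ROWS is JSON, a list that holds one entry, the list of rows, each a list of 7 numbers: the shift along the tool's x, y, z in m, then the turn, a rotation vector about the tool's x, y, z in degrees, then the opening, from 0 (shut) to 1 (fully open). In form: [[[dx, dy, dz, wx, wy, wz, gripper], ...]]. A call has 1 to 20 rows; each row is the pose to reach, as a shift and turn from the pose commanded when the call began, along the tool's axes at that moment; what a row does not reach only later rows make up. A row lasts 1/12 s, in which the tool goes at most 41.7 mm and 7.16 degrees, less where a joint would pass 70% of its speed; a pose out of reach is approached as far as the arm can. A call with a gripper value outside its range is refused whole. The fingers move at their own pace and stop on an object; FORCE is the grip in N (left out, the last holds). Time passes only in rows, so rows that repeat a pose let the fingers close. It gives the time, the measured TCP pose, the force and the opening at its end, in the units of the state.
- observe(): the state, without advancing time (a new reading comes with each control period).
- imaging.camera(name): name is "scene" or "top"; returns a dict with "img" (420x560x3 uint8, blue, green, red), "fx", "fy", "cx", "cy" (pixels), "extrinsics" (4x4, takes a point from world to camera coordinates). Camera axes: x right, y down, z forward; pixel columns grow to the right and rows downward; lengths in m; the calibration is good to about 2 mm. A picture is of the moment at which its call begins. There is no depth.
- workorder.close_job(): hands the job in, once; it reports no verdict.
The state is a dict: "clock": time; "q": joint angles; "joint_vel": joint speeds; "joint_efforts": joint torques, N m; "ee_pos": TCP position; "tcp_rot": TCP orientation; "wrist_force": force on the tool from outside, world axes, zero at the start; "wrist_torque": the same for the moment, N m; "width": opening from 0.0 (shut) to 1.0 (fully open).
Only numpy, scipy, OpenCV 4.12 (cv2) and the standard library are available. Lean on these libraries where they do the work, as an engineer would, in place of code of your own. Each camera call takes 0.05 s, during which the arm holds its last target.

## Working session

There is one attempt and no reset: what is moved stays moved. The work goes in short steps, Python scripts to look and compute and a shell command to move; the robot and the scene stay as the last step left them, time stands still between calls to the robot, and variables do not carry over. Pictures are saved under pics/ and viewed, and the job is handed in when it is done.

```bash
mkdir -p pics; ls; python3 - <<'E'
from station import observe, imaging, workorder
import cv2
print(observe())
for n in("scene","top"):
    c=imaging.camera(n); cv2.imwrite(f"pics/{n}0.png",c["img"]); print(n,c["fx"],c["fy"],c["cx"],c["cy"],c["extrinsics"])
E
```

```text
pics
{'clock': 0.0, 'q': array([ 1.30701069e+00,  2.60667524e-01, -1.39381087e-01,  1.17269472e+00,
        2.56961698e-06,  1.57079597e+00]), 'joint_vel': array([-0.00067691,  0.00062959, -0.00020299,  0.0013556 , -0.00125668,
       -0.00062813]), 'joint_efforts': array([ 5.84992395e-04, -4.05677247e+01,  2.53922421e+01,  1.87312503e-02,
        1.04899880e-04, -5.73922264e-06]), 'ee_pos': array([0.13670768, 0.50617945, 0.230469  ]), 'tcp_rot': array([-3.13964565e+00, -2.57030354e-06,  2.87780737e+00]), 'wrist_force': array([-0.4558135 , -0.3671246 ,  0.55037944]), 'wrist_torque': array([ 0.02857168, -0.01675478, -0.02357488]), 'width': 0.9955691139409881}
scene 402.12505312199045 402.12505312199045 278.9344952216509 206.98151678989137 [[ 5.56379681e-01  8.30927832e-01 -7.66986586e-04 -3.29916796e-01]
 [ 7.07615142e-01 -4.74294385e-01 -5.23761060e-01 -2.69565017e-01]
 [-4.35571419e-01  2.90867280e-01 -8.51864874e-01  1.15658583e+00]
 [ 0.00000000e+00  0.00000000e+00  0.00000000e+00  1.00000000e+00]]
top 379.36771162673193 379.36771162673193 274.1463272476973 212.99213271777407 [[ 0.00979405 -0.99943907 -0.03202538  0.05099305]
 [-0.98039074 -0.0032937  -0.19703589  0.53692819]
 [ 0.19681988  0.03332716 -0.97987307  0.80375063]
 [ 0.          0.          0.          1.        ]]
```

View pics/scene0.png

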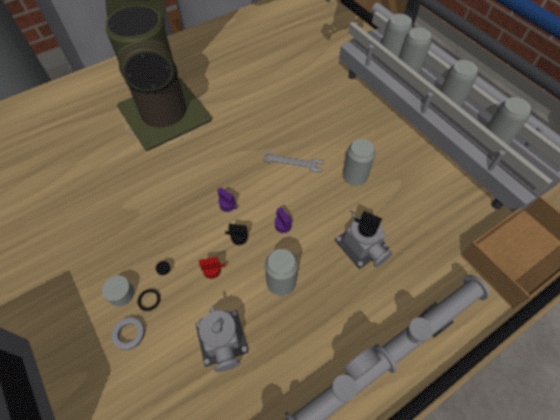

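View pics/top0.png

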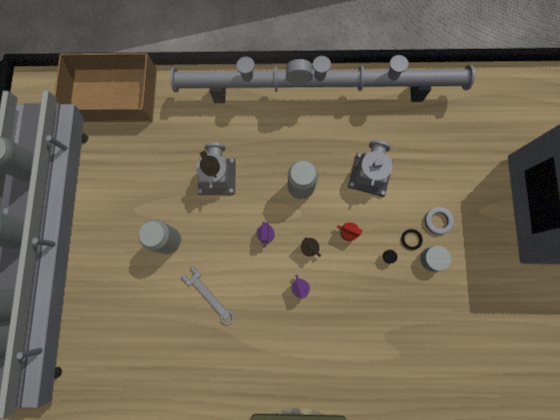

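```bash
python3 - <<'E'
import cv2,numpy as np
s=cv2.imread("pics/scene0.png");t=cv2.imread("pics/top0.png")
R=lambda i,x,y,w,h,k:cv2.resize(i[y:y+h,x:x+w],None,fx=k,fy=k,interpolation=cv2.INTER_CUBIC)
cv2.imwrite("pics/c1.png",np.hstack([R(t,285,215,50,70,8),R(s,212,205,50,70,8)]))
cv2.imwrite("pics/c2.png",np.hstack([R(t,340,135,60,65,6),R(s,190,300,66,65,6)]))
E
```

```text
(no output)
```

View pics/c1.png

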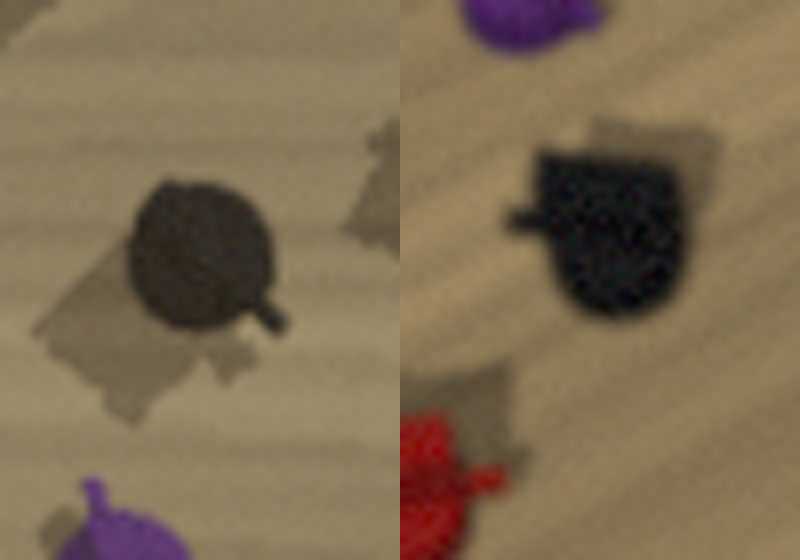

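View pics/c2.png

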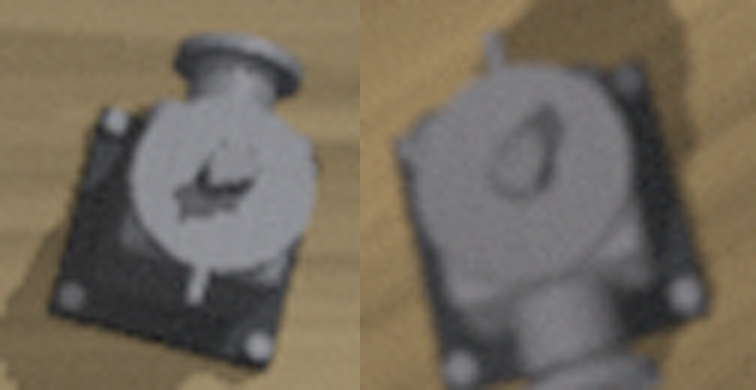

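```bash
cat > h.py <<'E'
import numpy as np,cv2
from scipy.optimize import minimize,least_squares
def proj(c,P):
    P=np.atleast_2d(P);p=P@c["extrinsics"][:3,:3].T+c["extrinsics"][:3,3]
    return np.c_[c["fx"]*p[:,0]/p[:,2]+c["cx"],c["fy"]*p[:,1]/p[:,2]+c["cy"]]
def Rz(a):return np.array([[np.cos(a),-np.sin(a),0],[np.sin(a),np.cos(a),0],[0,0,1]])
def box(x0,x1,y0,y1,z0,z1):return np.array([[x,y,z] for x in(x0,x1) for y in(y0,y1) for z in(z0,z1)])
def cyl(r,z0,z1):
    t=np.linspace(0,2*np.pi,48);return np.array([[r*np.cos(a),r*np.sin(a),z] for a in t for z in(z0,z1)])
KN=[cyl(.021,0,.024),box(-.021,.021,-.007,.007,.024,.056),box(.015,.032,-.0025,.0025,.014,.024)]
def hullmask(c,parts,pose,z0=0,roi=None,s=4):
    m=np.zeros((420*s,560*s),np.uint8)
    for P in parts:
        Q=P@Rz(pose[2]).T+[pose[0],pose[1],z0]
        h=cv2.convexHull(((proj(c,Q)+.5)*s*16-8).astype(np.int32))
        cv2.fillConvexPoly(m,h,255,shift=4)
    return cv2.resize(m,(560,420),interpolation=cv2.INTER_AREA)/255.
E
python3 - <<'E'
from h import *
from station import imaging
import pickle
C={n:imaging.camera(n) for n in("scene","top")}
pickle.dump(C,open("C.pkl","wb"))
roi={"top":(290,228,330,265),"scene":(220,218,252,250)}
M={}
for n,c in C.items():
    g=c["img"].max(2).astype(float);bg=130 
    x0,y0,x1,y1=roi[n]; sub=g[y0:y1,x0:x1]; print(n,sub.min(),np.percentile(sub,[5,10,20,50,90]))
    lo,hi=(55,100) if n=="top" else (35,90)
    M[n]=np.clip((75-g)/30+.5,0,1)
def cost(p):
    e=0
    for n,c in C.items():
        x0,y0,x1,y1=roi[n];e+=((hullmask(c,KN,p)-M[n])[y0:y1,x0:x1]**2).sum()
    return e
# initial: intersect top pixel (310,247) at z=.02
def ray(c,u,v,z):
    R=c["extrinsics"][:3,:3];t=c["extrinsics"][:3,3];d=R.T@[(u-c["cx"])/c["fx"],(v-c["cy"])/c["fy"],1];o=-R.T@t
    return o+d*(z-o[2])/d[2]
p0=ray(C["top"],310,247,.03);print(p0, ray(C["scene"],238,234,.03))
best=None
for a in np.arange(0,6.28,.4):
    r=minimize(cost,[p0[0],p0[1],a],method="Nelder-Mead",options=dict(initial_simplex=[[p0[0],p0[1],a],[p0[0]+.006,p0[1],a],[p0[0],p0[1]+.006,a],[p0[0],p0[1],a+.3]],maxiter=80))
    if best is None or r.fun<best.fun:best=r
print(best.x,best.fun)
o=[]
for n,c in C.items():
    x0,y0,x1,y1=roi[n];m=hullmask(c,KN,best.x)[y0:y1,x0:x1];o.append(cv2.resize(np.hstack([M[n][y0:y1,x0:x1],m,abs(m-M[n][y0:y1,x0:x1])])*255,(780,260)))
cv2.imwrite("pics/fit1.png",np.vstack(o))
E
```

```text
scene 10.0 [ 20.  24.  28. 124. 148.]
top 41.0 [ 47.  49.  96. 137. 148.]
[ 0.46268127 -0.02715582  0.03      ] [ 0.47009765 -0.03010088  0.03      ]
[ 0.46513292 -0.02657228  3.94433283] 67.90410226835833[ WARN:0@23.223] global loadsave.cpp:1063 imwrite_ Unsupported depth image for selected encoder is fallbacked to CV_8U.
```

View pics/fit1.png

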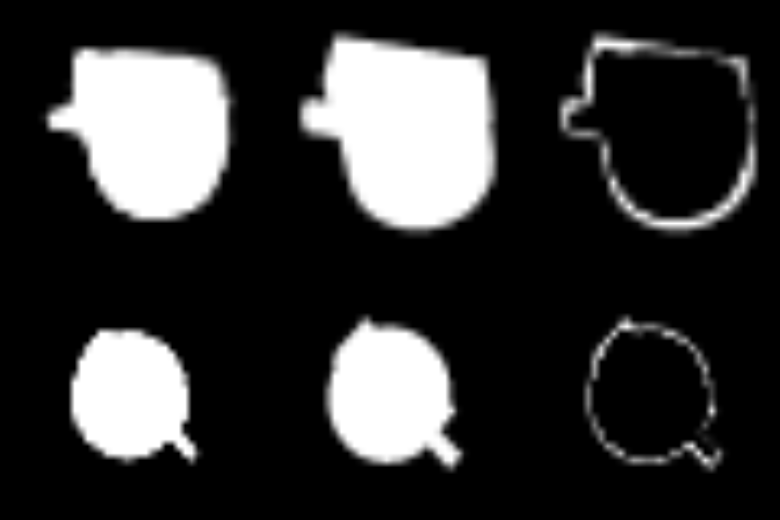

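```bash
python3 - <<'E' 2>/dev/null
from h import *
import pickle
C=pickle.load(open("C.pkl","rb"))
roi={"top":(290,228,330,265),"scene":(220,218,252,250)}
for names in (["top"],["scene"],["top","scene"]):
  for th in (80,88):
    M={n:np.clip((th-cv2.GaussianBlur(C[n]["img"],(0,0),.01).max(2).astype(float))/40+.5,0,1) for n in C}
    def cost(p):
        e=0
        for n in names:
            c=C[n]
            x0,y0,x1,y1=roi[n];e+=((cv2.GaussianBlur(hullmask(c,KN,p),(0,0),.6)-M[n])[y0:y1,x0:x1]**2).sum()
        return e
    b=None
    for a in (3.6,3.9,4.2):
        p=[.465,-.0266,a]
        r=minimize(cost,p,method="Nelder-Mead",options=dict(initial_simplex=[p,[p[0]+.005,p[1],a],[p[0],p[1]+.005,a],[p[0],p[1],a+.25]],maxiter=90))
        if b is None or r.fun<b.fun:b=r
    print(names,th,b.x.round(4),b.fun)
E
```

```text
['top'] 80 [ 0.4647 -0.0265  4.0066] 13.762505312733616
['top'] 88 [ 0.4647 -0.0265  4.0056] 9.313158373057973
['scene'] 80 [ 0.4642 -0.0259  4.0073] 27.004478806712083
['scene'] 88 [ 0.4643 -0.0258  4.003 ] 17.427919137817803
['top', 'scene'] 80 [ 0.4647 -0.0263  4.0076] 41.87537719880292
['top', 'scene'] 88 [ 0.4647 -0.0263  4.0064] 28.013679822452367
```

```bash
python3 - <<'E' 2>/dev/null
from h import *
import pickle
from scipy.ndimage import map_coordinates as mc
C=pickle.load(open("C.pkl","rb"))
def ray(c,u,v,z):
    R=c["extrinsics"][:3,:3];t=c["extrinsics"][:3,3];d=R.T@[(u-c["cx"])/c["fx"],(v-c["cy"])/c["fy"],1];o=-R.T@t
    return o+d*(z-o[2])/d[2]
t=np.linspace(0,2*np.pi,120,endpoint=False)
def samp(n,x,y,r):
    P=np.c_[x+r*np.cos(t),y+r*np.sin(t),np.full_like(t,.075)];q=proj(C[n],P)
    return mc(G[n],[q[:,1],q[:,0]],order=1)
G={n:cv2.GaussianBlur(C[n]["img"],(0,0),.7).astype(float).mean(2) for n in C}
def fit(names,p0):
    best=(-1,)
    for x in p0[0]+np.arange(-.012,.0121,.0005):
        for y in p0[1]+np.arange(-.012,.0121,.0005):
            s=sum(np.minimum(abs(samp(n,x,y,.036)-samp(n,x,y,.032)),25).sum() for n in names)
            if s>best[0]:best=(s,x,y)
    return best
p0=ray(C["top"],340+225/6,135+180/6,.075);p1=ray(C["scene"],190+165/6,300+165/6,.075)
print(p0,p1)
for nm in(["top"],["scene"],["top","scene"]):print(nm,np.round(fit(nm,p0),4))
b=fit(["top","scene"],p0);print("spots")
V=b[1:]
# rib: points from crops
for n,u,v in (("top",340+196/6,135+298/6),("scene",190+131/6,300+38/6)):
    q=ray(C[n],u,v,.075);print(n,q,np.degrees(np.arctan2(q[1]-V[1],q[0]-V[0])),np.hypot(q[1]-V[1],q[0]-V[0]))
for n in C:
    # angular profile at r=41mm
    P=np.c_[V[0]+.041*np.cos(np.radians(np.arange(150,260,4))),V[1]+.041*np.sin(np.radians(np.arange(150,260,4))),np.full(28,.075)]
    q=proj(C[n],P);print(n,mc(G[n],[q[:,1],q[:,0]],order=1).astype(int))
for nm,z,u,v in (("canA top",.119,303,175),("other",.131,207,163)):
    print(nm,ray(C["top"],u,v,z))
E
```

```text
[ 0.64298732 -0.17703058  0.075     ] [ 0.64295668 -0.17353314  0.075     ]
['top'] [ 2.4315596e+03  6.4400000e-01 -1.7550000e-01]
['scene'] [ 1.8931803e+03  6.4300000e-01 -1.7500000e-01]
['top', 'scene'] [ 4.3112697e+03  6.4300000e-01 -1.7500000e-01]
spots
top [ 0.59729791 -0.16440387  0.075     ] 166.90660281300518 0.046908943286977554
scene [ 0.60101731 -0.1626792   0.075     ] 163.60133819545848 0.04374972213805964
scene [ 86  85  89 106 116 115 118 121 122 123 123 123 122 123 121 119 118 117
 112 108 104 104 113 119 121 120 117 116]
top [ 54  56  72 111 121  80  56  54  53  56  60  68  80  94 100  94  90  93
 103 113 119 123 123 123 123 122 120 117]
canA top [ 0.60612836 -0.00820125  0.119     ]
other [0.62897951 0.19567365 0.131     ]
```

```bash
cat >> h.py <<'E'
def delta(o,tgt,yaw_deg):
    from scipy.spatial.transform import Rotation as R
    R0=R.from_euler("xyz",o["tcp_rot"]);R1=R.from_euler("xyz",[180,0,yaw_deg],degrees=True)
    return np.round(R0.inv().apply(np.array(tgt)-o["ee_pos"])*1000,1),np.round((R0.inv()*R1).as_rotvec(degrees=True),2)
def show():
    from station import observe
    o=observe();print({k:np.round(o[k],4) for k in("clock","q","ee_pos","wrist_force","wrist_torque","width")},"yaw",np.degrees(o["tcp_rot"]).round(2));return o
E
python3 -m handwheel '[[[-0.02,-0.02,0,0,0,-6,1],[-0.04,-0.04,0,0,0,-6,1]]]'
python3 -c "
from h import *
o=show();print(delta(o,[.4646,-.0263,.15],-130.5),delta(o,[.4646,-.0263,.15],49.5))"
```

```text
clock: 0.37
ee_pos: [0.165, 0.458, 0.2308]
tcp_rot: [-3.141, 0.0, 2.988]
wrist_force: [1.4, -1.0, 0.4]
width: 1.001
{'clock': np.float64(0.3667), 'q': array([ 1.2251e+00,  1.9520e-01, -2.2620e-01,  1.1497e+00, -1.0000e-04,
        1.3786e+00]), 'ee_pos': array([0.165 , 0.458 , 0.2308]), 'wrist_force': array([ 1.4184, -0.978 ,  0.4255]), 'wrist_torque': array([ 0.0234, -0.0206,  0.0043]), 'width': np.float64(1.0007)} yaw [-179.98    0.    171.21]
(array([-370.1, -432.7,   80.9]), array([-2.000e-02, -1.000e-02, -5.829e+01])) (array([-370.1, -432.7,   80.9]), array([-1.0000e-02,  2.0000e-02,  1.2171e+02]))
```

```bash

python3 -m handwheel '[[[-0.03,-0.03,0,0,0,-6,0.45],[-0.05,-0.059,0.01,0,0,-12,0.45],[-0.075,-0.088,0.015,0,0,-18,0.45],[-0.1,-0.117,0.02,0,0,-24,0.45],[-0.125,-0.147,0.025,0,0,-30,0.45],[-0.15,-0.176,0.03,0,0,-36,0.45],[-0.175,-0.205,0.035,0,0,-42,0.45],[-0.2,-0.234,0.04,0,0,-48,0.45],[-0.225,-0.263,0.045,0,0,-54,0.45],[-0.25,-0.292,0.05,0,0,-58.3,0.45],[-0.275,-0.321,0.06,0,0,-58.3,0.45],[-0.3,-0.351,0.07,0,0,-58.3,0.45],[-0.325,-0.38,0.08,0,0,-58.3,0.45],[-0.345,-0.404,0.081,0,0,-58.3,0.45],[-0.36,-0.421,0.081,0,0,-58.3,0.45],[-0.37,-0.433,0.081,0,0,-58.3,0.45],[-0.37,-0.433,0.081,0,0,-58.3,0.45],[-0.37,-0.433,0.081,0,0,-58.3,0.45]]]'
python3 -c "
from h import *
from station import imaging
o=show();print(delta(o,[.4646,-.0263,.03],-130.5))
a=imaging.camera('top')['img'][170:310,220:400];b=imaging.camera('scene')['img'][140:280,170:320]
cv2.imwrite('pics/g1.png',cv2.resize(np.hstack([a,b]),None,fx=2.4,fy=2.4,interpolation=2))"
```

```text
clock: 1.87
ee_pos: [0.4617, -0.0289, 0.15]
tcp_rot: [3.14, -0.0, -2.285]
wrist_force: [-0.9, 1.1, 0.6]
width: 0.451
{'clock': np.float64(1.8667), 'q': array([-6.280e-02,  2.084e-01, -4.316e-01,  9.318e-01,  5.000e-04,
       -9.192e-01]), 'ee_pos': array([ 0.4617, -0.0289,  0.15  ]), 'wrist_force': array([-0.9056,  1.0681,  0.5856]), 'wrist_torque': array([-0.0186,  0.0549,  0.0086]), 'width': np.float64(0.4508)} yaw [ 1.7993e+02 -1.0000e-02 -1.3093e+02]
(array([ -3.9,  -0.7, 120. ]), array([ 0.07, -0.01, -0.43]))
```

View pics/g1.png

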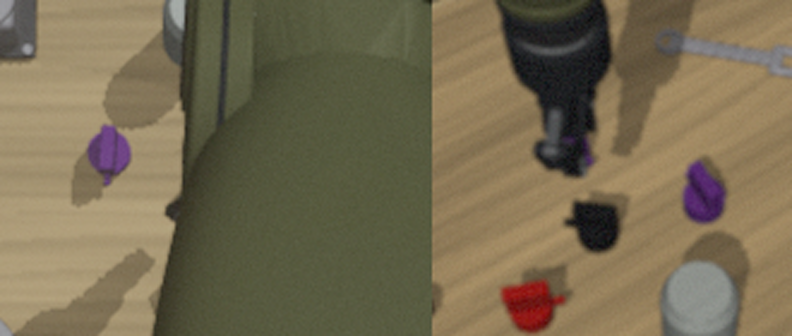

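```bash

python3 -m handwheel '[[[-0.004,-0.001,0.03,0,0,-0.4,0.45],[-0.004,-0.001,0.06,0,0,-0.4,0.45],[-0.004,-0.001,0.08,0,0,-0.4,0.45],[-0.004,-0.001,0.08,0,0,-0.4,0.45],[-0.004,-0.001,0.08,0,0,-0.4,0.45]]]'
python3 -c "
from h import *
from station import imaging
o=show();print(delta(o,[.4646,-.0263,.029],-130.5))
b=imaging.camera('scene')['img'][150:270,190:310]
cv2.imwrite('pics/g2.png',cv2.resize(b,None,fx=5,fy=5,interpolation=2))"
```

```text
clock: 2.38
ee_pos: [0.4634, -0.0248, 0.0699]
tcp_rot: [3.139, -0.002, -2.274]
wrist_force: [0.3, -0.3, 0.2]
width: 0.451
{'clock': np.float64(2.3833), 'q': array([-5.350e-02,  2.953e-01, -5.539e-01,  7.247e-01,  1.000e-04,
       -9.210e-01]), 'ee_pos': array([ 0.4634, -0.0248,  0.0699]), 'wrist_force': array([ 0.3411, -0.3097,  0.1943]), 'wrist_torque': array([-0.0128, -0.0393, -0.0031]), 'width': np.float64(0.4515)} yaw [ 1.7985e+02 -1.0000e-01 -1.3030e+02]
(array([ 0.3, -2. , 40.9]), array([ 0.15, -0.1 ,  0.2 ]))
```

View pics/g2.png

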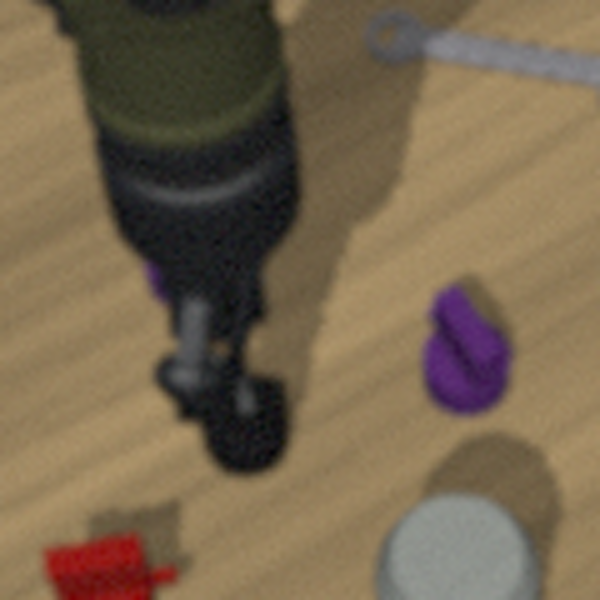

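```bash

python3 -m handwheel '[[[0,-0.002,0.015,0,0,0.2,0.45],[0,-0.002,0.03,0,0,0.2,0.45],[0,-0.002,0.04,0,0,0.2,0.45],[0,-0.002,0.04,0,0,0.2,0.45],[0,-0.002,0.04,0,0,0.2,0.45],[0,-0.002,0.04,0,0,0.2,0],[0,-0.002,0.04,0,0,0.2,0],[0,-0.002,0.04,0,0,0.2,0],[0,-0.002,0.04,0,0,0.2,0],[0,-0.002,0.04,0,0,0.2,0],[0,-0.002,0.04,0,0,0.2,0],[0,-0.002,0.04,0,0,0.2,0]]]' 50
python3 -c "
from h import *
o=show()"
```

```text
clock: 3.43
ee_pos: [0.4676, -0.0273, 0.0314]
tcp_rot: [-3.14, 0.001, -2.28]
wrist_force: [-1.3, -0.5, 6.8]
width: 0.155
{'clock': np.float64(3.4333), 'q': array([-5.840e-02,  3.487e-01, -6.012e-01,  6.189e-01,  3.000e-04,
       -9.204e-01]), 'ee_pos': array([ 0.4676, -0.0273,  0.0314]), 'wrist_force': array([-1.2911, -0.4953,  6.7713]), 'wrist_torque': array([0.1535, 0.2033, 0.0105]), 'width': np.float64(0.1553)} yaw [-1.7992e+02  8.0000e-02 -1.3061e+02]
```

```bash

python3 -m handwheel '[[[0,0,-0.015,0,0,0,0],[0,0,-0.04,0,0,0,0],[0,0,-0.075,0,0,0,0],[0,0,-0.105,0,0,0,0],[0,0,-0.12,0,0,0,0],[0,0,-0.12,0,0,0,0],[0,0,-0.12,0,0,0,0]]]' 50
python3 -c "
from h import *
from station import imaging
o=show();print(delta(o,[.643,-.175,.15],-130.5))
b=imaging.camera('scene')['img'][120:260,180:320]
cv2.imwrite('pics/g3.png',cv2.resize(b,None,fx=4,fy=4,interpolation=2))"
```

```text
clock: 4.02
ee_pos: [0.4674, -0.0274, 0.1509]
tcp_rot: [-3.14, 0.001, -2.28]
wrist_force: [-0.7, -0.2, -1.2]
width: 0.151
{'clock': np.float64(4.0167), 'q': array([-5.850e-02,  2.144e-01, -4.209e-01,  9.333e-01, -1.000e-04,
       -9.203e-01]), 'ee_pos': array([ 0.4674, -0.0274,  0.1509]), 'wrist_force': array([-0.6862, -0.1631, -1.1795]), 'wrist_torque': array([ 0.0558,  0.0348, -0.0218]), 'width': np.float64(0.151)} yaw [-1.7989e+02  8.0000e-02 -1.3062e+02]
(array([  -2.3, -229.4,    1.4]), array([-0.11,  0.08, -0.12]))
```

View pics/g3.png

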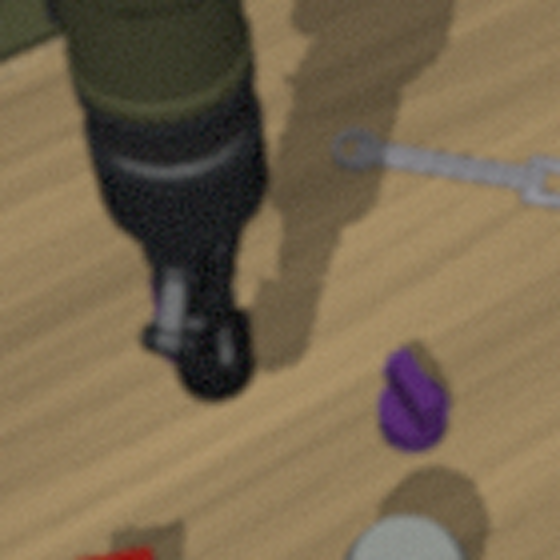

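```bash

python3 -m handwheel '[[[0,-0.015,0,0,0,-2,0],[0,-0.04,0,0,0,-5,0],[0,-0.07,0,0,0,-9,0],[-0.001,-0.1,0,0,0,-13,0],[-0.001,-0.13,0,0,0,-17,0],[-0.002,-0.16,0,0,0,-20,0],[-0.003,-0.19,0,0,0,-22,0],[-0.003,-0.213,0,0,0,-22,0],[-0.0035,-0.225,0,0,0,-22,0],[-0.0035,-0.2295,0,0,0,-22,0],[-0.0035,-0.2295,0.007,0,0,-22,0],[-0.0035,-0.2295,0.014,0,0,-22,0],[-0.0035,-0.2295,0.014,0,0,-22,0],[-0.0035,-0.2295,0.014,0,0,-22,0]]]' 50
cat > kf.py <<'E'
from h import *
from station import imaging
import sys
o=show()
C={n:imaging.camera(n) for n in("scene",)}
c=C["scene"];yaw=o["tcp_rot"][2];z0=o["ee_pos"][2]-.0314
p=proj(c,[*o["ee_pos"][:2],z0+.02])[0].astype(int);print(p)
x0,y0=p-50
b=c["img"][y0:y0+100,x0:x0+100]
big=cv2.resize(b,None,fx=6,fy=6,interpolation=2)
def draw(P,col):
    q=((proj(c,P)-[x0,y0]+.5)*6-.5).astype(int);cv2.polylines(big,[q],True,col,1)
T=np.linspace(0,6.283,60)
def circ(cx,cy,r,z):return np.c_[cx+r*np.cos(T),cy+r*np.sin(T),np.full_like(T,z)]
u=np.array([np.cos(yaw),np.sin(yaw)])
off=float(sys.argv[2]) if len(sys.argv)>2 else .0012
k=o["ee_pos"][:2]+off*u
draw(circ(*k,.021,z0),(0,255,0));draw(circ(*k,.021,z0+.024),(0,255,0))
draw(KN[2][[0,1,3,2,6,7,5,4]]@Rz(yaw).T+[*k,z0],(0,255,255))
draw(circ(.643,-.175,.034,.075),(255,0,0));draw(circ(.643,-.175,.010,.092),(0,0,255))
cv2.imwrite(sys.argv[1],big);print("knob est",k,np.degrees(yaw)%360)
E
python3 kf.py pics/k1.png
```

```text
clock: 5.23
ee_pos: [0.6414, -0.1729, 0.135]
tcp_rot: [3.138, -0.0, -1.895]
wrist_force: [-0.1, 0.6, -0.6]
width: 0.153
{'clock': np.float64(5.2333), 'q': array([-2.6340e-01,  5.4910e-01,  6.5500e-02,  1.0907e+00,  1.0000e-04,
       -1.5101e+00]), 'ee_pos': array([ 0.6414, -0.1729,  0.135 ]), 'wrist_force': array([-0.1343,  0.5742, -0.5946]), 'wrist_torque': array([-0.0002, -0.0015,  0.0065]), 'width': np.float64(0.153)} yaw [ 1.7980e+02 -1.0000e-02 -1.0857e+02]
[213 319]
knob est [ 0.64097318 -0.1740512 ] 251.42849387924184
```

View pics/k1.png

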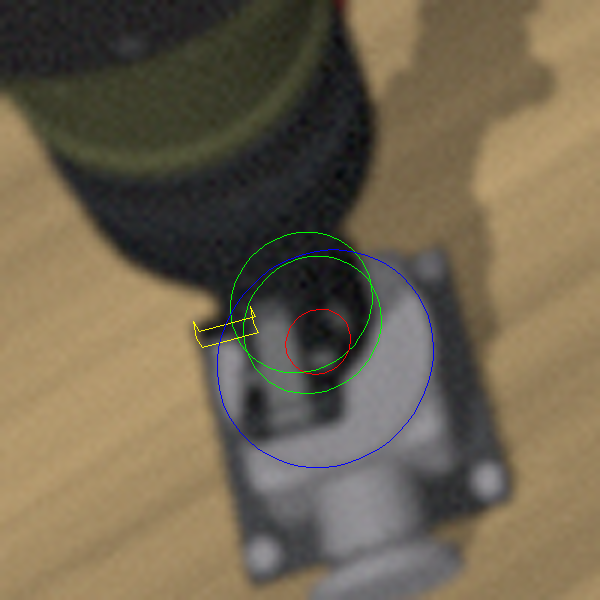

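```bash

python3 -m handwheel '[[[0,-0.002,0.002,0,0,0,0],[0,-0.002,0.005,0,0,0,0],[0,-0.002,0.008,0,0,0,0],[0,-0.002,0.009,0,0,0,0],[0,-0.002,0.009,0,0,0,0],[0,-0.002,0.009,0,0,0,0]]]' 50
python3 kf.py pics/k2.png
```

```text
clock: 5.78
ee_pos: [0.645, -0.1746, 0.1272]
tcp_rot: [3.141, -0.0, -1.896]
wrist_force: [0.4, 0.0, -0.5]
width: 0.155
{'clock': np.float64(5.7833), 'q': array([-0.2644,  0.558 ,  0.0605,  1.0736, -0.    , -1.5103]), 'ee_pos': array([ 0.645 , -0.1746,  0.1272]), 'wrist_force': array([ 0.4303,  0.0315, -0.5251]), 'wrist_torque': array([-0.0075,  0.0513, -0.0574]), 'width': np.float64(0.1548)} yaw [ 179.99   -0.   -108.61]
[214 322]
knob est [ 0.64460735 -0.17578541] 251.38557640155807
```

View pics/k2.png

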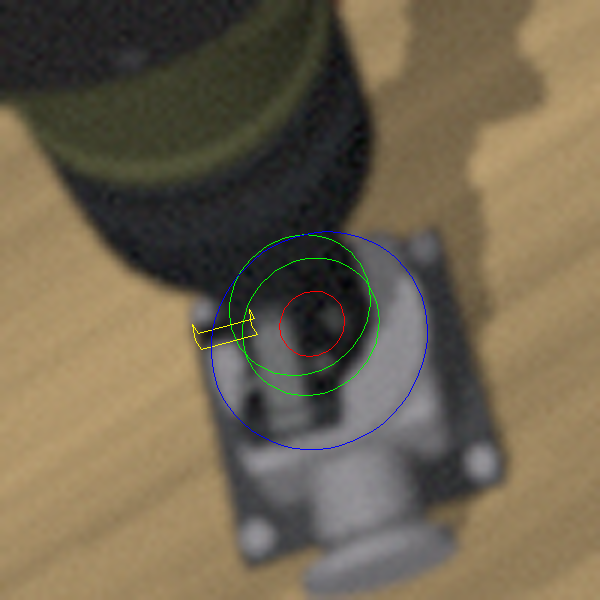

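```bash

for i in 1 2 3; do python3 -m handwheel '[[[0,0,0,0,0,0,0]]]' | grep ee_pos;done
```

```text
ee_pos: [0.6452, -0.1747, 0.1274]
ee_pos: [0.6452, -0.1747, 0.1275]
ee_pos: [0.6452, -0.1747, 0.1274]
```

```bash

python3 -m handwheel '[[[0,0.0018,0,0,0,0,0],[0,0.0018,0.001,0,0,0,0],[0,0.0018,0.002,0,0,0,0],[0,0.0018,0.003,0,0,0,0],[0,0.0018,0.003,0,0,0,0],[0,0.0018,0.003,0,0,0,0]]]' 50
python3 -m handwheel '[[[0,0,0.001,0,0,0,0],[0,0,0.001,0,0,0,0]]]';python3 -m handwheel '[[[0,0,0.001,0,0,0,0],[0,0,0.001,0,0,0,0]]]';python3 -m handwheel '[[[0,0,0.001,0,0,0,0],[0,0,0.001,0,0,0,0]]]'
python3 kf.py pics/k3.png
```

```text
clock: 6.58
ee_pos: [0.6433, -0.1741, 0.1241]
tcp_rot: [3.141, -0.0, -1.896]
wrist_force: [-0.5, 0.4, -0.7]
width: 0.154
clock: 6.75
ee_pos: [0.6434, -0.1741, 0.1231]
tcp_rot: [3.141, -0.0, -1.896]
wrist_force: [0.6, -0.6, -1.3]
width: 0.152
clock: 6.92
ee_pos: [0.6433, -0.174, 0.1221]
tcp_rot: [3.141, -0.0, -1.896]
wrist_force: [0.4, -0.0, -1.1]
width: 0.147
clock: 7.08
ee_pos: [0.6433, -0.1741, 0.1211]
tcp_rot: [3.141, -0.0, -1.896]
wrist_force: [-0.2, 0.3, -0.8]
width: 0.152
{'clock': np.float64(7.0833), 'q': array([-0.2643,  0.5588,  0.0453,  1.0576,  0.    , -1.5102]), 'ee_pos': array([ 0.6433, -0.1741,  0.1211]), 'wrist_force': array([-0.246 ,  0.3053, -0.7999]), 'wrist_torque': array([ 0.0205,  0.0175, -0.0005]), 'width': np.float64(0.1516)} yaw [ 179.98   -0.   -108.62]
[214 322]
knob est [ 0.64291318 -0.17520459] 251.38487859329217
```

View pics/k3.png

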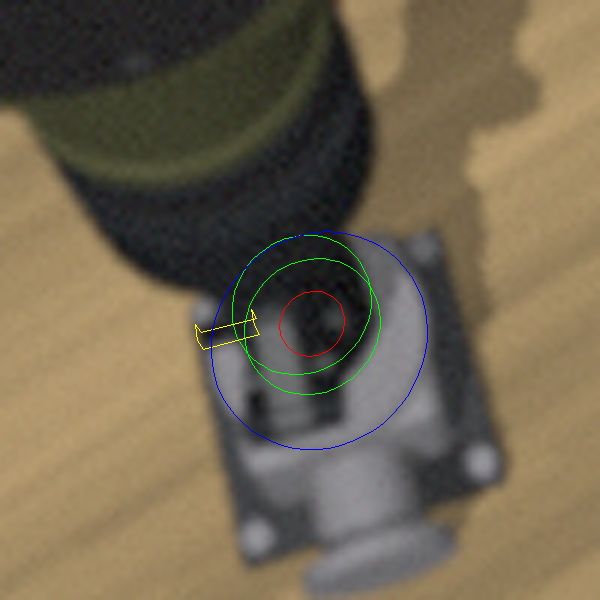

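```bash

for i in 1 2 3; do python3 -m handwheel '[[[0,0,0.0007,0,0,0,0],[0,0,0.0007,0,0,0,0]]]'|egrep "pos|force";done
```

```text
ee_pos: [0.6434, -0.1741, 0.1205]
wrist_force: [0.3, -0.4, -0.6]
ee_pos: [0.6434, -0.1741, 0.1202]
wrist_force: [-0.0, -0.1, 1.4]
ee_pos: [0.6435, -0.1741, 0.12]
wrist_force: [-2.2, 0.4, 5.0]
```

```bash

python3 -m handwheel '[[[0,0,0.0003,0,0,2,0],[0,0,0.0003,0,0,4,0],[0,0,0.0003,0,0,6,0],[0,0,0.0003,0,0,8,0],[0,0,0.0003,0,0,10,0]]]'
python3 -m handwheel '[[[0,0,0,0,0,2,0],[0,0,0,0,0,4,0],[0,0,0,0,0,6,0],[0,0,0,0,0,8,0],[0,0,0,0,0,10,0]]]'
```

```text
clock: 8.05
ee_pos: [0.6448, -0.1745, 0.1201]
tcp_rot: [-3.138, 0.001, -2.072]
wrist_force: [0.4, -0.9, 2.8]
width: 0.151
clock: 8.47
ee_pos: [0.6452, -0.1747, 0.1201]
tcp_rot: [-3.138, 0.001, -2.246]
wrist_force: [1.2, -0.8, 2.1]
width: 0.149
```

```bash

python3 -m handwheel '[[[0.0005,0.0014,0,0,0,0,0],[0.0005,0.0014,0.0007,0,0,0,0],[0.0005,0.0014,0.0007,0,0,0,0]]]'
python3 -m handwheel '[[[0,0,0,0,0,2,0],[0,0,0,0,0,4,0],[0,0,0,0,0,6,0],[0,0,0,0,0,8,0]]]'
python3 -m handwheel '[[[0,0,0,0,0,2,0],[0,0,0,0,0,4,0],[0,0,0,0,0,6,0],[0,0,0,0,0,8,0]]]'
```

```text
clock: 8.72
ee_pos: [0.6435, -0.1741, 0.1196]
tcp_rot: [-3.138, 0.001, -2.244]
wrist_force: [1.3, -0.7, 6.2]
width: 0.153
clock: 9.05
ee_pos: [0.6441, -0.1743, 0.1196]
tcp_rot: [-3.137, 0.002, -2.385]
wrist_force: [3.2, -1.2, 4.6]
width: 0.153
clock: 9.38
ee_pos: [0.6437, -0.1742, 0.1193]
tcp_rot: [-3.138, 0.002, -2.525]
wrist_force: [2.4, -1.3, 3.5]
width: 0.152
```

```bash

python3 -m handwheel '[[[0,0,0.0006,0,0,0,0],[0,0,0.0006,0,0,0,0]]]'
python3 -m handwheel '[[[0,0,0,0,0,2,0],[0,0,0,0,0,4,0],[0,0,0,0,0,6,0]]]'
python3 -m handwheel '[[[0,0,0,0,0,2,0],[0,0,0,0,0,4,0],[0,0,0,0,0,6,0]]]'
```

```text
clock: 9.55
ee_pos: [0.6428, -0.174, 0.118]
tcp_rot: [-3.14, 0.001, -2.523]
wrist_force: [2.9, -1.9, 3.1]
width: 0.153
clock: 9.8
ee_pos: [0.6431, -0.1738, 0.1176]
tcp_rot: [-3.14, 0.002, -2.629]
wrist_force: [3.6, -1.2, 1.2]
width: 0.148
clock: 10.05
ee_pos: [0.6433, -0.1737, 0.1174]
tcp_rot: [-3.141, 0.002, -2.734]
wrist_force: [4.9, -1.5, -0.0]
width: 0.156
```

```bash

python3 -m handwheel '[[[0,0,0.001,0,0,0,0],[0,0,0.001,0,0,0,0]]]'
python3 -m handwheel '[[[0,0,0.001,0,0,0,0],[0,0,0.001,0,0,0,0]]]';python3 -c "
from h import *
show()"
```

```text
clock: 10.22
ee_pos: [0.6431, -0.174, 0.1166]
tcp_rot: [-3.14, 0.002, -2.732]
wrist_force: [5.1, -1.9, -0.6]
width: 0.153
clock: 10.38
ee_pos: [0.6431, -0.174, 0.1159]
tcp_rot: [-3.14, 0.002, -2.733]
wrist_force: [5.5, -1.1, 1.2]
width: 0.156
{'clock': np.float64(10.3833), 'q': array([-2.6420e-01,  5.5970e-01,  3.2900e-02,  1.0416e+00, -2.0000e-04,
       -6.7320e-01]), 'ee_pos': array([ 0.6431, -0.174 ,  0.1159]), 'wrist_force': array([ 5.475 , -1.0864,  1.1823]), 'wrist_torque': array([-0.4786, -1.2473,  0.0292]), 'width': np.float64(0.1564)} yaw [-1.7991e+02  1.0000e-01 -1.5656e+02]
```

```bash

python3 -m handwheel '[[[-0.0007,-0.0005,0.001,0,0,0,0],[-0.0007,-0.0005,0.002,0,0,0,0],[-0.0007,-0.0005,0.002,0,0,0,0]]]'
python3 -m handwheel '[[[0,0,0.001,0,0,0,0],[0,0,0.002,0,0,0,0],[0,0,0.002,0,0,0,0]]]'
python3 -m handwheel '[[[0,0,0.001,0,0,0,0],[0,0,0.002,0,0,0,0],[0,0,0.002,0,0,0,0]]]'
python3 -c "
from h import *
show()"
```

```text
clock: 10.63
ee_pos: [0.6432, -0.174, 0.1136]
tcp_rot: [-3.141, 0.001, -2.733]
wrist_force: [4.5, -1.8, 0.8]
width: 0.155
clock: 10.88
ee_pos: [0.6432, -0.174, 0.1116]
tcp_rot: [-3.141, 0.001, -2.733]
wrist_force: [4.9, -2.8, 2.0]
width: 0.151
clock: 11.13
ee_pos: [0.6432, -0.174, 0.1096]
tcp_rot: [-3.141, 0.001, -2.733]
wrist_force: [5.8, -3.3, 1.8]
width: 0.153
{'clock': np.float64(11.1333), 'q': array([-2.6410e-01,  5.6520e-01,  2.5500e-02,  1.0303e+00, -2.0000e-04,
       -6.7230e-01]), 'ee_pos': array([ 0.6432, -0.174 ,  0.1096]), 'wrist_force': array([ 5.8103, -3.343 ,  1.8409]), 'wrist_torque': array([-0.5192, -1.1589,  0.0244]), 'width': np.float64(0.1528)} yaw [-1.7996e+02  3.0000e-02 -1.5661e+02]
```

```bash

python3 -m handwheel '[[[-0.0007,-0.0005,0.001,0,0,0,0],[-0.0007,-0.0005,0.002,0,0,0,0],[-0.0007,-0.0005,0.002,0,0,0,0]]]'
python3 -m handwheel '[[[0,0,0.001,0,0,0,0],[0,0,0.001,0,0,0,0]]]'
python3 -m handwheel '[[[0,0,0.001,0,0,0,0],[0,0,0.001,0,0,0,0]]]'
python3 -m handwheel '[[[0,0,0.001,0,0,0,0],[0,0,0.001,0,0,0,0]]]'
```

```text
clock: 11.38
ee_pos: [0.6433, -0.1739, 0.1071]
tcp_rot: [3.141, -0.001, -2.733]
wrist_force: [3.8, -2.0, 0.4]
width: 0.152
clock: 11.55
ee_pos: [0.6433, -0.174, 0.1065]
tcp_rot: [3.141, -0.001, -2.733]
wrist_force: [2.8, -1.4, 2.2]
width: 0.155
clock: 11.72
ee_pos: [0.6433, -0.174, 0.1064]
tcp_rot: [-3.142, -0.0, -2.734]
wrist_force: [1.1, -1.5, 7.2]
width: 0.151
clock: 11.88
ee_pos: [0.6434, -0.174, 0.1064]
tcp_rot: [-3.141, 0.0, -2.733]
wrist_force: [-0.4, -0.7, 11.3]
width: 0.152
```

```bash

python3 -m handwheel '[[[0,0,-0.001,0,0,2,0],[0,0,-0.001,0,0,5,0],[0,0,-0.001,0,0,8,0],[0,-0.0002,-0.001,0,0,11,0],[0,-0.0002,-0.001,0,0,14,0],[0,-0.0003,-0.001,0,0,17,0],[0.0001,-0.0003,-0.001,0,0,20,0]]]' 60
python3 -c "
from h import *
show()"
```

```text
clock: 12.47
ee_pos: [0.6439, -0.1742, 0.1064]
tcp_rot: [-3.142, 0.001, -3.085]
wrist_force: [3.0, -1.5, 4.8]
width: 0.151
{'clock': np.float64(12.4667), 'q': array([-2.6430e-01,  5.6850e-01,  2.3000e-02,  1.0243e+00,  3.0000e-04,
       -3.2110e-01]), 'ee_pos': array([ 0.6439, -0.1742,  0.1064]), 'wrist_force': array([ 2.9714, -1.4662,  4.776 ]), 'wrist_torque': array([-0.3335, -0.6892,  0.0521]), 'width': np.float64(0.1509)} yaw [-1.8000e+02  5.0000e-02 -1.7674e+02]
```

```bash

python3 -m handwheel '[[[0,0,0,0,0,3,0],[0,0,0,0,0,6,0],[0,0,0,0,0,9,0],[0,0,0,0,0,12,0],[0,0,0,0,0,15,0],[0,0,0,0,0,18.3,0],[0,0,0,0,0,18.3,0],[0,0,0,0,0,18.3,0]]]' 60
python3 kf.py pics/k5.png
```

```text
clock: 13.13
ee_pos: [0.6435, -0.1751, 0.1064]
tcp_rot: [-3.14, 0.001, 2.881]
wrist_force: [1.5, -3.7, 5.1]
width: 0.153
{'clock': np.float64(13.1333), 'q': array([-0.2649,  0.5685,  0.0229,  1.0246, -0.0016, -0.0041]), 'ee_pos': array([ 0.6435, -0.1751,  0.1064]), 'wrist_force': array([ 1.5059, -3.743 ,  5.073 ]), 'wrist_torque': array([-0.6891, -0.551 ,  0.0538]), 'width': np.float64(0.1526)} yaw [-1.7991e+02  3.0000e-02  1.6506e+02]
[215 325]
knob est [ 0.64232781 -0.17475499] 165.05802559718538
```

View pics/k5.png

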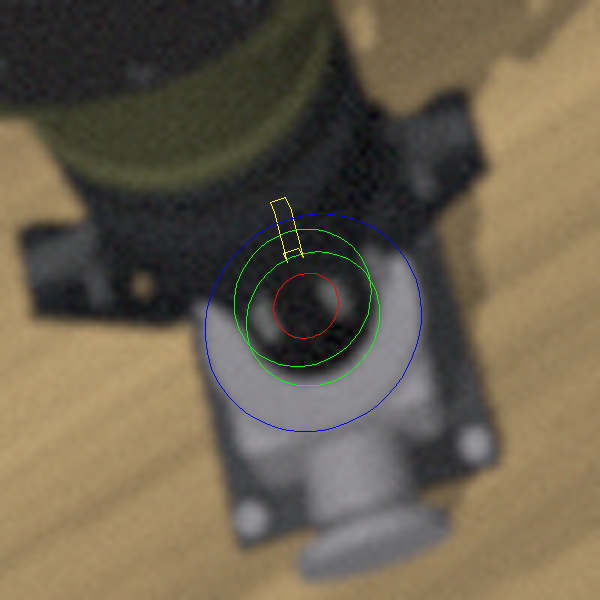

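```bash

python3 -m handwheel '[[[0,0,-0.001,0,0,0,0.15],[0,0,-0.001,0,0,0,0.25],[0,0,-0.001,0,0,0,0.35],[0,0,-0.001,0,0,0,0.4],[0,0,-0.001,0,0,0,0.4],[0,0,-0.001,0,0,0,0.4],[0,0,-0.015,0,0,0,0.4],[0,0,-0.04,0,0,0,0.4],[0,0,-0.07,0,0,0,0.4],[0,0,-0.1,0,0,0,0.4],[0,0,-0.12,0,0,0,0.4],[0,0,-0.12,0,0,0,0.4]]]'
python3 -m handwheel '[[[0.035,0,0,0,0,0,0.4],[0.07,0,0,0,0,0,0.4],[0.1,0,0,0,0,0,0.4],[0.13,0,0,0,0,0,0.4],[0.16,0,0,0,0,0,0.4],[0.19,0,0,0,0,0,0.4],[0.22,0,0,0,0,0,0.4],[0.25,0,0,0,0,0,0.4],[0.25,0,0,0,0,0,0.4]]]'
python3 - <<'E'
from h import *
from station import imaging
import pickle
o=show();C={n:imaging.camera(n) for n in("scene","top")};pickle.dump(C,open("C2.pkl","wb"))
cv2.imwrite("pics/e_s.png",C["scene"]["img"]);a=C["top"]["img"][130:205,335:405];b=C["scene"]["img"][290:365,185:255]
cv2.imwrite("pics/e1.png",cv2.resize(np.hstack([a,b]),None,fx=5.7,fy=5.7,interpolation=2))
E
```

```text
clock: 14.18
ee_pos: [0.6461, -0.1748, 0.2313]
tcp_rot: [3.141, 0.009, 2.881]
wrist_force: [1.1, -0.5, 0.1]
width: 0.4
clock: 14.93
ee_pos: [0.3946, -0.1078, 0.2243]
tcp_rot: [3.141, -0.008, 2.881]
wrist_force: [-0.9, 1.0, -1.1]
width: 0.401
{'clock': np.float64(14.9333), 'q': array([-2.6680e-01,  7.1400e-02, -3.9230e-01,  1.1152e+00,  2.0000e-04,
       -6.6000e-03]), 'ee_pos': array([ 0.3946, -0.1078,  0.2243]), 'wrist_force': array([-0.9484,  1.0102, -1.0909]), 'wrist_torque': array([-0.0189,  0.0151,  0.0049]), 'width': np.float64(0.4008)} yaw [179.99  -0.46 165.09]
```

View pics/e1.png

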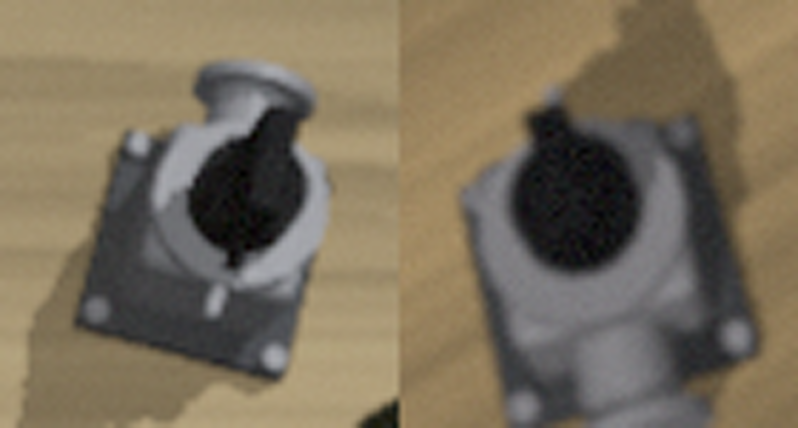

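View pics/e_s.png

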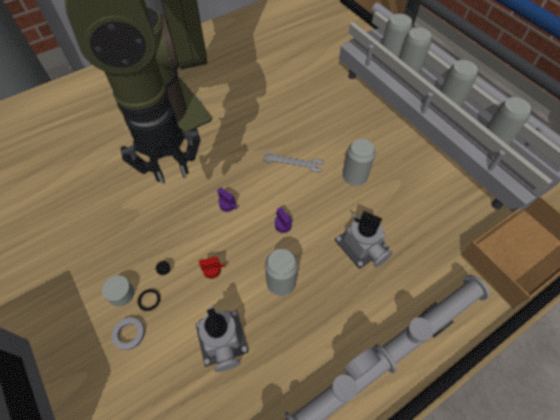

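```bash
python3 - <<'E' 2>/dev/null
from h import *
import pickle
C=pickle.load(open("C2.pkl","rb"))
roi={"top":(362,145,395,178),"scene":(200,303,232,342)}
for names in (["top"],["scene"],["top","scene"]):
  for th in (60,70,80):
    M={n:np.clip((th-C[n]["img"].max(2).astype(float))/30+.5,0,1) for n in C}
    for fz in (0,1):
     def cost(p):
        e=0
        for n in names:
            c=C[n];x0,y0,x1,y1=roi[n]
            e+=((cv2.GaussianBlur(hullmask(c,KN,p,.075+(p[3] if fz else 0)),(0,0),.6)-M[n])[y0:y1,x0:x1]**2).sum()
        return e
     b=None
     for a in (2.7,3.0):
        p=np.array([.643,-.175,a,0.]);S=[p]+[p+d for d in np.diag([.004,.004,.2,.004])]
        r=minimize(cost,p,method="Nelder-Mead",options=dict(initial_simplex=S,maxiter=120))
        if b is None or r.fun<b.fun:b=r
     print(names,th,fz,b.x.round(4),"deg",np.degrees(b.x[2]).round(1),round(b.fun,1))
# rib centre line direct: bright rib pixels in top
c=C["top"];g=c["img"].mean(2)
from scipy.ndimage import map_coordinates as mc
for r in (.038,.041,.044):
    A=np.arange(150,182,2);P=np.c_[.643+r*np.cos(np.radians(A)),-.175+r*np.sin(np.radians(A)),np.full(len(A),.075)]
    q=proj(c,P);v=mc(g,[q[:,1],q[:,0]],order=1);w=np.clip(v-75,0,None);print(r,v.astype(int),(A*w).sum()/w.sum())
E
```

```text
['top'] 60 0 [ 0.642  -0.1747  2.8869  0.0061] deg 165.4 42.5
['top'] 60 1 [ 0.6644 -0.191   2.8881 -0.0668] deg 165.5 14.9
['top'] 70 0 [ 0.6418 -0.1747  2.8698  0.0059] deg 164.4 40.3
['top'] 70 1 [ 0.6617 -0.1891  2.8891 -0.0592] deg 165.5 20.9
['top'] 80 0 [ 0.6417 -0.1749  2.871   0.0045] deg 164.5 45.2
['top'] 80 1 [ 0.6576 -0.1864  2.8759 -0.0478] deg 164.8 33.7
['scene'] 60 0 [ 0.641  -0.1737  2.9404  0.0031] deg 168.5 53.5
['scene'] 60 1 [ 0.6179 -0.1727  2.8692 -0.0733] deg 164.4 7.7
['scene'] 70 0 [ 0.641  -0.1739  2.9039  0.0037] deg 166.4 37.5
['scene'] 70 1 [ 0.625  -0.1731  2.881  -0.0515] deg 165.1 11.0
['scene'] 80 0 [ 6.4100e-01 -1.7380e-01  2.9026e+00  2.9000e-03] deg 166.3 31.2
['scene'] 80 1 [ 0.6313 -0.1734  2.8779 -0.0298] deg 164.9 21.3
['top', 'scene'] 60 0 [ 6.414e-01 -1.745e-01  2.886e+00  1.000e-03] deg 165.4 98.6
['top', 'scene'] 60 1 [ 6.4130e-01 -1.7450e-01  2.9005e+00 -1.4000e-03] deg 166.2 97.4
['top', 'scene'] 70 0 [ 0.6412 -0.1744  2.8707  0.0034] deg 164.5 80.7
['top', 'scene'] 70 1 [ 6.4140e-01 -1.7420e-01  2.8738e+00  7.0000e-04] deg 164.7 80.7
['top', 'scene'] 80 0 [ 6.4100e-01 -1.7400e-01  2.8561e+00  2.2000e-03] deg 163.6 79.7
['top', 'scene'] 80 1 [ 6.4100e-01 -1.7410e-01  2.8712e+00  5.0000e-04] deg 164.5 79.4
0.038 [ 66  65  64  65  71  94 123 140 147 131 103  69  66  67  67  67] 165.2642043319744
0.041 [ 62  65  65  63  76 102 133 153 151 125  93  71  65  64  64  64] 164.76401019927744
0.044 [ 66  64  63  64  67  98 132 157 146 118  72  65  64  65  66  64] 164.38533714632766
```

```bash
python3 - <<'E'
import pickle,cv2,numpy as np
a=pickle.load(open("C.pkl","rb"));b=pickle.load(open("C2.pkl","rb"))
for n,(x,y,w,h) in (("scene",(335,205,60,65)),("scene",(262,245,40,55)),("scene",(340,135,40,55)),("top",(185,135,60,65))):
    d=cv2.absdiff(a[n]["img"],b[n]["img"])[y:y+h,x:x+w];print(n,d.mean(),d.max())
from station import workorder,observe
print(np.abs(observe()["joint_vel"]).max()); print(workorder.close_job())
E
```

```text
scene 5.051794871794872 27
scene 5.4771212121212125 15
scene 5.365454545454545 15
top 16.78675213675214 27
0.05808374305936048
the job is handed in; nothing more can be done
None
```

I pushed the loose black knob fully home on the bare stem, turned it clockwise until its pointer lined up with the rib, let go and handed the job in at about 15 s. `close_job()` gave no verdict.

- **Fitting:** I gripped the bar, felt the stem's end at about 5–6 N, and swept clockwise until the flat caught with the pointer at about 215° in world yaw. The knob then slid down with vertical forces under 3 N. It stopped with the TCP at z = 0.1064 m, which matches the knob's underside resting on the flange. The hardest push came once it was home, about 11 N.
- **Pointer alignment:** after release, fitting the knob's outline in both cameras put the pointer at about 164–166° in world yaw. The rib measures 164.4–165.3°. A few single-camera fits with other thresholds read up to 168.5°, still inside the allowed 11°.
- **Seating check by camera:** both cameras together put the knob within 1.5 mm of home height. Its axis came out up to 2.2 mm from my estimate of the stem, inside the 4 mm limit. The single-camera height fits were meaningless (errors of centimetres), so for seating I relied on the contact height and the two-camera fit.
- **Other valve and cans:** before-and-after crops in the scene camera show no movement beyond image noise. The top-camera crop of the other valve differed more (mean 16.8), with a low maximum of 27. I took that as a brightness change and did not check it further.
- **At hand-in:** the gripper was clear and about 0.25 m from the valve. One joint still read about 0.06 rad/s as the arm settled.

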